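Load the hanging test cassette into the bench tester so its part-present pin stays pressed

TASK

Take the grey test cassette by its carrying loop, lift it up and off the two hooks of its rack, and load it into the nest of the blue bench tester: push its end against the sprung brass part-present pin, then bring its other end down behind the yellow sill, so that once you let go it lies flat on the nest floor, trapped between pin and sill, with the pin held in. The nest may be clamped a little off to either side, so feel for the stop instead of trusting a position; do not ram it, and leave the bin, pliers and meter where they are.

Things in the scene. Friction and masses are not known exactly. Their poses are not given: they have to be found in the camera images.
- cassette: Light grey module housing, 40 (x) by 120 (y) by 44 mm high, about 0.4 kg, black carrying loop on top, alike at both ends (either end may go to the pin). Origin: centre of its underside; z up, y along its length. Starts hanging by the loop on the rack's two hooks, underside 60 mm above the table.
- cassette_bar (a point): Centre of the loop's grip bar, 82 mm above the cassette's underside, axes as the cassette's. The bar runs along y: 114 mm long, 16 mm wide (x), 14 mm tall. Loop legs at y = +-52 mm. Below the bar the loop is open for 31 mm, down to the housing.
- rack: Fixed steel stand, nothing higher than 145 mm. Origin on the table, about under the hanging cassette; z up. Base plate 12 mm high, x -20 to +100 mm, y +-60 mm. The cassette must rise 10 to 23 mm (more, and its housing meets the hooks from below), then leave along the rack's -x by at least 50 mm before going higher.
- rack_hooks (a point): Point between the two hooks, on the level of their tops, 135 mm above the rack's origin, axes as the rack's. The hooks, 8 mm thick, at y = +-36 mm, run through the loop under the bar, from posts at x = +75 mm to x = -18 mm, where they end in tips turned up 10 mm. Between them the bar is free to grip.
- fixture: Bench tester, fixed: blue base 110 (x) by 210 (y) by 20 mm. Origin: centre of its underside; z up. It carries the aluminium nest for the cassette, lengthwise along y, which is clamped anywhere from -8 to +8 mm along y off its middle position. That offset is not reported (it can be seen or felt) and stays put during the work.
- nest_mid (a point): Fixed to the base: centre of the nest floor for a nest in middle position, 26 mm above the base's underside, axes as the base's. Guide walls, flared on top, up to 19 mm above the floor, inner faces x = +-23 mm, y -50 to +50 mm. Yellow sill across the -y end: inner face y = -60 mm, 12 mm thick, 10 mm high. Black stop block at +y: face y = +63.5 mm, 50 mm wide, 42 mm high.
- pin_mid (a point): Fixed to the base: tip of the free brass pin for a nest in middle position: y = +51 mm, 34 mm above the nest floor. Pin 10 mm thick, round nose, comes out of the stop block towards -y; sprung, 1 N at first to 4.6 N fully in, flush with the block. The cassette clears the sill only with the pin 9 to 12.5 mm in; released, it is pushed back to the sill and holds the pin 9 mm in.
- pin (a joint): Reading of the part-present pin, m: 0 free, 0.0125 fully pushed in (towards the fixture's +y).
- bin: Blue open parts bin, 100 by 170 by 60 mm, a bystander. Origin: centre of its underside.
- pliers: Red and blue handled pliers lying flat, about 140 mm long, 16 mm high, a bystander. Origin: at the pivot, on the table; x towards the jaws.
- meter: Yellow hand multimeter lying flat, 150 (x) by 75 by 34 mm, a bystander. Origin: centre of its underside.

How it is judged:
By the outcome, as a careful person would: the job done as asked, in the order asked, and still so for the second after the job is handed in, with the robot touching nothing.
It also fails if it takes over 48 s, if anything falls off the work surface, if the arm or the gripper's body presses on something with over 40 N, if the wrist force passes 120 N, or if a joint passes its speed limit or range.

ROBOT

A 6-joint arm with a two-finger parallel gripper is mounted at the origin on the work surface. World frame = base frame: x ahead of the robot, y to its left, z up, the work surface at z = 0. Lengths are in m, angles in degrees, forces in N, time in s.
With the tool pointing down it reaches from about 0.375 to 0.9 m from the base axis. Payload 3.1 kg.
Tool frame: the origin (TCP) lies on the centre line of the jaws, within the pads' length; the fingertips stand 25 mm ahead of it and the grasp point (between the pads) lies 6 mm ahead of it; z points along the fingers, y is the line along which they close (so a half turn about z gives the same grasp; the last joint's range is limited). The gripper opens to 87 mm and grips with 3 to 60 N. Pads are 19 mm wide; open, the fingers measure 117 mm over their backs; the gripper's body (75 mm by 190 mm) begins 51 mm behind the grasp point.
Start: joints at [53.486, 30.224, 82.088, -0, 67.689, -10.227], TCP at [0.277, 0.56, 0.248] pointing down, gripper open.
Joint ranges: [-176.69, 176.69], [-43.24, 126.21], [12.49, 139.97], [-82, 262], [0, 151.66], [-163.58, 163.58]. Speed limits (degrees/s): [159.86, 159.86, 180, 180, 180, 180].

INTERFACE

Orientations are given as a 3x3 rotation matrix whose columns are the frame's x, y, z axes.
In Python, from rig import read_state, capture, camera_params, hand_in gives the robot as it stands.
- The arm moves only by the tool apply_moves, never from a script. Its argument "rows" is a list of rows, each an object of numbers: "x", "y", "z": the shift along the tool's x, y, z in mm; "rx", "ry", "rz": the turn, a rotation vector about the tool's x, y, z in units of 6 degrees (1.0 is 6 degrees); "claw": the closure in counts, from 0 (fully open) to 255 (shut). A call has 1 to 10 rows; each row is the pose to reach, as a shift and turn from the pose commanded when the call began, along the tool's axes at that moment; what a row does not reach only later rows make up. A row lasts 1/8 s, in which the tool goes at most 62.5 mm and 10.7 degrees, less where a joint would pass 70% of its speed; a pose out of reach is approached as far as the arm can. A call with a gripper value outside its range is refused whole. The fingers move at their own pace and stop on an object; the grip force is fixed at half the most. Time passes only in rows, so rows that repeat a pose let the fingers close. It gives the time, the measured TCP pose, the force, the opening and the grip force at its end, in the units of the state.
- read_state(): the state, without advancing time (a new reading comes with each control period).
- capture(name): name is "scene" or "side" or "wrist"; returns (picture, depth): 384x512x3 uint8, red, green, blue; 384x512 float32, m along the optical axis (not along the pixel's ray), 0 where there is no reading.
- camera_params(name): a dict with "fx", "fy", "cx", "cy" (pixels), "xyz" and "orientation" of the camera in the world. Camera axes: x right, y up, looking along -z (the intrinsics and any distortion apply to the point x, -y, -z); pixel columns grow to the right and rows downward; lengths in m; the calibration is good to about 2 mm. A picture is of the moment at which its call begins: read the wrist's pose just before it. camera_params takes no time and is no camera call; for the wrist camera it gives the pose at the moment of the call.
- hand_in(): hands the job in; it is judged then, once.
The state is a dict: "time_s": time; "joint_positions": joint angles; "qvel": joint speeds; "tau": joint torques, N m; "position": TCP position; "tcp_rot": TCP orientation; "force": force on the tool from outside, world axes, zero at the start; "moment": the same for the moment, N m; "opening": opening from 0.0 (shut) to 1.0 (fully open); "grasp_force": force on a finger pad.
Only numpy, scipy, OpenCV 4.12 (cv2) and the standard library are available. Lean on these libraries where they do the work, as an engineer would, in place of code of your own. Each camera call takes 0.05 s, during which the arm holds its last target. There are 200 camera calls.

## Working session

There is one attempt and no reset: what is moved stays moved. The work goes in short steps, Python scripts to look and compute and a tool call to move; the robot and the scene stay as the last step left them, time stands still between calls to the robot, and variables do not carry over. Pictures are saved under pics/ and viewed, at most 10 in all, crops included, and the job is handed in when it is done.

Besides the shell and the picture viewer there is one more tool, called as name([rows], argument=value, ...), one row to a line, values as JSON. apply_moves: Moves the arm, as the interface text tells. Its arguments: {"type":"object","properties":{"rows":{"type":"array"}},"required":["rows"]}

```bash
ls; mkdir -p pics; cat > h.py <<'E'
import numpy as np, cv2
from rig import *
def cloud(name):
    p=camera_params(name); im,d=capture(name)
    v,u=np.mgrid[0:384,0:512]
    c=np.stack([(u-p['cx'])/p['fx']*d,-(v-p['cy'])/p['fy']*d,-d],-1)
    R=np.array(p['orientation']); 
    w=c@R.T+np.array(p['xyz']); w[d==0]=np.nan
    return im,w
E
python3 - <<'E'
from h import *
s=read_state(); print(s)
for n in("scene","side"):
    p=camera_params(n); print(p)
    im,w=cloud(n); np.savez(n,im=im,w=w); 
    cv2.imwrite(f'pics/{n}0.png',cv2.resize(im[...,::-1],(800,600)))
E
```

```text
pics
{'time_s': 0.0, 'joint_positions': array([ 5.34871952e+01,  3.02791692e+01,  8.21572218e+01, -1.69624209e-04,
        6.76871578e+01, -1.02268959e+01]), 'qvel': array([-0.04543203,  0.08907922, -0.03300223, -0.05065637, -0.0372679 ,
       -0.07158376]), 'tau': array([-1.27618241e-03, -4.40044963e+01, -1.76589543e+01,  6.32108166e-02,
        5.82139380e-02, -1.54620329e-04]), 'position': array([0.27634221, 0.55983314, 0.24656474]), 'tcp_rot': array([[-8.96595626e-01,  4.42848330e-01, -1.28082150e-03],
       [ 4.42850019e-01,  8.96594028e-01, -1.73472519e-03],
       [ 3.80156754e-04, -2.12255884e-03, -9.99997675e-01]]), 'force': array([-0.3641609 , -0.29225438, -0.04577837]), 'moment': array([ 0.02656369, -0.03858683, -0.05255099]), 'grasp_force': 0.0, 'opening': 1.0011233937963533}
{'fx': 360.2437024662479, 'fy': 360.2437024662479, 'cx': 254.33922151828935, 'cy': 190.47351963060183, 'xyz': array([ 1.30721618, -0.06772796,  0.62499311]), 'orientation': array([[ 0.23383523, -0.5911323 ,  0.77193503],
       [ 0.97218015,  0.13099319, -0.19418171],
       [ 0.01366885,  0.79586644,  0.60531791]])}
{'fx': 444.27594104906484, 'fy': 444.27594104906484, 'cx': 249.27349817643963, 'cy': 194.40088569833568, 'xyz': array([0.62088958, 0.84557712, 1.03552274]), 'orientation': array([[-0.99984024,  0.00190396, -0.01777267],
       [-0.01276696, -0.77196742,  0.63553387],
       [-0.01250989,  0.63565924,  0.7718684 ]])}
```

View pics/scene0.png

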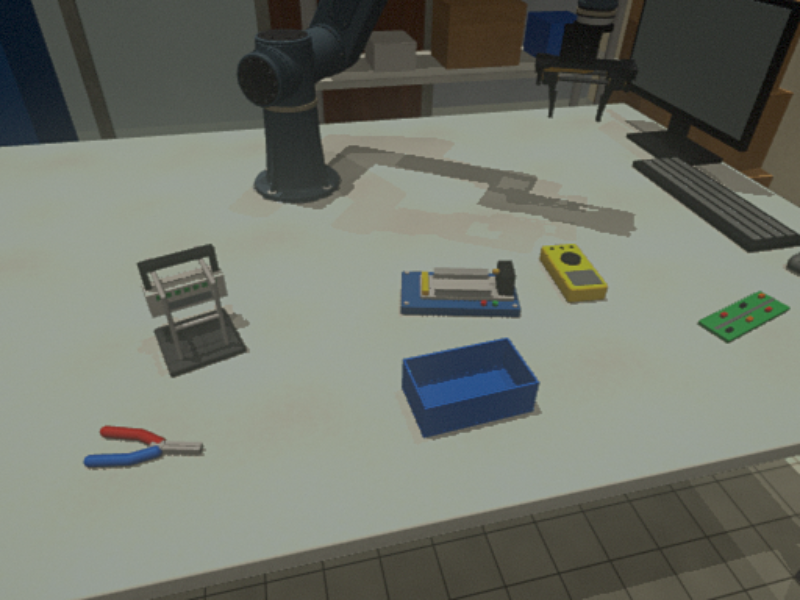

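View pics/side0.png

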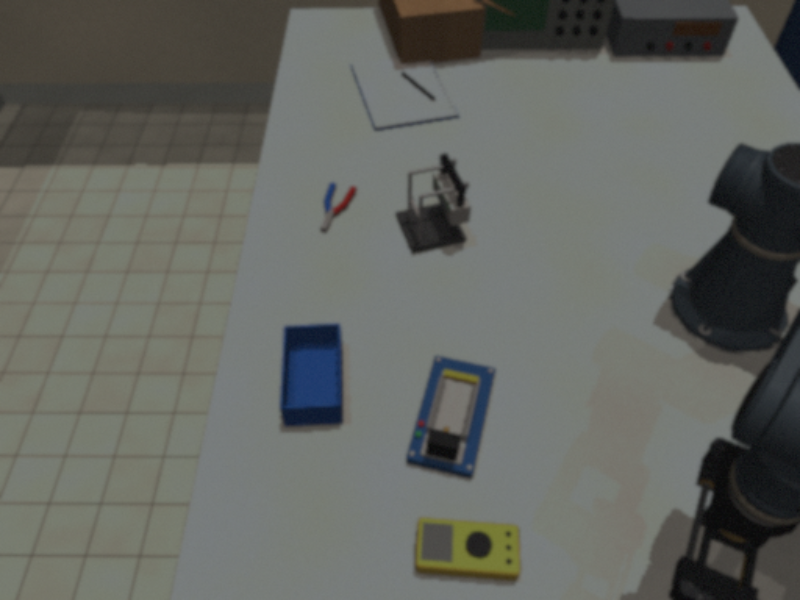

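The scene view shows the rack with the hanging cassette at about (190,300), the fixture at (460,290), the bin at (470,390), the pliers at (145,450) and the meter at (573,272). The side view shows the rack at (435,210) and the fixture at (452,415), with the black stop at (443,445) and the yellow sill at (461,377).

```bash
python3 - <<'E'
from h import *
D={n:np.load(n+'.npz') for n in("scene","side")}
def sel(n,box,f):
    im,w=D[n]['im'].astype(int),D[n]['w']
    x0,y0,x1,y1=[int(a*.64) for a in box]
    m=np.zeros((384,512),bool); m[y0:y1,x0:x1]=1
    hsv=cv2.cvtColor(D[n]['im'],cv2.COLOR_RGB2HSV).astype(int)
    return w[m&f(hsv,w[...,2])&np.isfinite(w[...,2])],
def rect(t,P):
    P=P[0]
    if len(P)<5: print(t,len(P));return
    r=cv2.minAreaRect(P[:,:2].astype(np.float32)*1000)
    print(t,len(P),np.round(r[0],1),np.round(r[1],1),round(r[2],1),'zmed',np.round(np.nanpercentile(P[:,2],[5,50,95]),4),'mean',np.round(P.mean(0),4), 'xr',np.round([P[:,0].min(),P[:,0].max(),P[:,1].min(),P[:,1].max()],4))
B={'scene':{'rack':(125,230,260,385),'fix':(390,250,530,325)},'side':{'rack':(385,145,480,260),'fix':(400,345,505,485)}}
for n in B:
    print(n)
    b=B[n]
    blue=lambda h,z:(h[...,0]>98)&(h[...,0]<125)&(h[...,1]>120)
    rect('fix blue',sel(n,b['fix'],lambda h,z:blue(h,z)&(z>.013)&(z<.027)))
    rect('sill',sel(n,b['fix'],lambda h,z:(h[...,0]>20)&(h[...,0]<34)&(h[...,1]>120)&(z>.03)&(z<.045)))
    rect('stoptop',sel(n,b['fix'],lambda h,z:(h[...,2]<70)&(z>.061)))
    rect('base',sel(n,b['rack'],lambda h,z:(h[...,2]<110)&(z>.007)&(z<.018)))
    rect('bar',sel(n,b['rack'],lambda h,z:(h[...,2]<75)&(z>.125)))
    rect('high',sel(n,b['rack'],lambda h,z:(z>.143)))
    rect('hous',sel(n,b['rack'],lambda h,z:(h[...,2]>75)&(z>.06)&(z<.11)))
E
```

```text
scene
fix blue 402 [537.7 238.2] [201.7 102.1] 74.7 zmed [0.0191 0.0208 0.0226] mean [0.5578 0.2085 0.0208] xr [0.4659 0.6098 0.129  0.3286]
sill 52 [520.3 179.3] [ 8.6 60.6] 74.1 zmed [0.0356 0.0372 0.039 ] mean [0.5206 0.1793 0.0372] xr [0.4904 0.5491 0.1684 0.1917]
stoptop 107 [556.3 317.3] [24.2 50.2] 74.8 zmed [0.0623 0.0685 0.0702] mean [0.5599 0.3152 0.0678] xr [0.5316 0.5812 0.3    0.3319]
base 1296 [ 560.1 -213.9] [124.4 120. ] 17.4 zmed [0.0104 0.0132 0.0151] mean [ 0.5728 -0.2131  0.0131] xr [ 0.4866  0.6344 -0.2851 -0.1399]
bar 381 [ 541.4 -212. ] [ 85.1 107.9] 32.7 zmed [0.1314 0.1475 0.1513] mean [ 0.527  -0.2233  0.1454] xr [ 0.5023  0.6063 -0.2762 -0.1678]
high 301 [ 516.9 -223.3] [ 30.  114.1] 16.8 zmed [0.1436 0.1494 0.1514] mean [ 0.5248 -0.2232  0.1485] xr [ 0.4935  0.5466 -0.2776 -0.1663]
hous 950 [ 549.4 -213.5] [102.3 120. ] 17.0 zmed [0.0657 0.0964 0.1063] mean [ 0.5442 -0.2185  0.0919] xr [ 0.4893  0.6089 -0.2845 -0.1599]
side
fix blue 882 [536.6 244. ] [207.8 102.5] 75.6 zmed [0.0176 0.0212 0.0243] mean [0.5316 0.2493 0.0211] xr [0.4657 0.6108 0.1371 0.3557]
sill 80 [520.3 182.9] [12.9 52.8] 74.0 zmed [0.0326 0.0367 0.0403] mean [0.5202 0.184  0.0368] xr [0.4956 0.546  0.1723 0.1949]
stoptop 219 [555.8 320.4] [27.7 49.3] 76.9 zmed [0.0633 0.0686 0.0721] mean [0.5561 0.3219 0.0685] xr [0.5305 0.5821 0.3018 0.3383]
base 793 [ 565.7 -285.8] [142.9 293.3] 2.9 zmed [0.009  0.0134 0.0168] mean [ 0.564  -0.2018  0.0133] xr [ 0.4887  0.6351 -0.4341 -0.1372]
bar 191 [ 550.1 -208.2] [ 93.4 113.2] 17.7 zmed [0.1297 0.1486 0.1531] mean [ 0.5232 -0.2099  0.1457] xr [ 0.4966  0.6063 -0.2705 -0.1614]
high 160 [ 517.8 -218.9] [ 29.2 113.5] 15.1 zmed [0.1448 0.1497 0.1536] mean [ 0.5216 -0.2159  0.1495] xr [ 0.4948  0.5441 -0.2731 -0.1628]
hous 203 [ 554.2 -203.7] [ 92.8 128.3] 27.4 zmed [0.069  0.104  0.1083] mean [ 0.5442 -0.2125  0.0963] xr [ 0.4867  0.6093 -0.2756 -0.1581]
```

```bash
cat >> h.py <<'E'
def go(x,y,z,yaw,pos=None,R=None):
    """rows needed to bring the TCP to xyz (m), tool y axis at world yaw (deg), pointing down"""
    from scipy.spatial.transform import Rotation as Q
    s=read_state(); R=s['tcp_rot'] if R is None else R; pos=s['position'] if pos is None else pos
    a=np.radians(yaw); ty=np.array([np.cos(a),np.sin(a),0]); tz=np.array([0,0,-1.]); T=np.stack([np.cross(ty,tz),ty,tz],1)
    print('shift',np.round(R.T@(np.array([x,y,z])-pos)*1000,1),'turn',np.round(np.degrees(Q.from_matrix(R.T@T).as_rotvec())/6,2), 'at',s['time_s'],np.round(s['position'],4),'F',np.round(s['force'],1),'j',np.round(s['joint_positions'],0))
E
python3 -c "
from h import *
go(.522,-.222,.26,17,pos=[.277,.56,.248])"
```

```text
shift [-566.  -592.6  -11.1] turn [-0.02  0.    7.79] at 0.1 [0.2764 0.5599 0.2467] F [ 0.9 -0.6 -0.7] j [ 53.  30.  82.   0.  68. -10.]
```

apply_moves([
  {"x": -566, "y": -593, "z": -12, "rz": 7.8},
  {"x": -566, "y": -593, "z": -12, "rz": 7.8},
  {"x": -566, "y": -593, "z": -12, "rz": 7.8},
  {"x": -566, "y": -593, "z": -12, "rz": 7.8},
  {"x": -566, "y": -593, "z": -12, "rz": 7.8},
  {"x": -566, "y": -593, "z": -12, "rz": 7.8},
  {"x": -566, "y": -593, "z": -12, "rz": 7.8},
  {"x": -566, "y": -593, "z": -12, "rz": 7.8},
  {"x": -566, "y": -593, "z": -12, "rz": 7.8},
  {"x": -566, "y": -593, "z": -12, "rz": 7.8},
])

```text
validation failed for argument at $.ro...
```

```bash
python3 -c "
from h import *
go(.522,-.222,.26,17)
im,w=cloud('wrist');cv2.imwrite('pics/w1.png',im[...,::-1]);p=camera_params('wrist');print(p,read_state()['position'])"
```

```text
shift [-566.5 -592.2  -12.4] turn [-0.02  0.    7.79] at 0.1 [0.2764 0.5599 0.2467] F [ 0.9 -0.6 -0.7] j [ 53.  30.  82.   0.  68. -10.]
{'fx': 271.9074347932491, 'fy': 271.9074347932491, 'cx': 252.31367423316468, 'cy': 190.38635119335726, 'xyz': array([0.20058431, 0.59825298, 0.38462855]), 'orientation': array([[ 0.44292463, -0.85412462, -0.27255992],
       [ 0.89655474,  0.42103916,  0.13753405],
       [-0.00271282, -0.30528211,  0.95225809]])} [0.27644789 0.55996686 0.24680491]
```

apply_moves([
  {"x": -566, "y": -593, "z": -12, "rx": 0, "ry": 0, "rz": 7.8, "claw": 0},
  {"x": -566, "y": -593, "z": -12, "rx": 0, "ry": 0, "rz": 7.8, "claw": 0},
  {"x": -566, "y": -593, "z": -12, "rx": 0, "ry": 0, "rz": 7.8, "claw": 0},
  {"x": -566, "y": -593, "z": -12, "rx": 0, "ry": 0, "rz": 7.8, "claw": 0},
  {"x": -566, "y": -593, "z": -12, "rx": 0, "ry": 0, "rz": 7.8, "claw": 0},
  {"x": -566, "y": -593, "z": -12, "rx": 0, "ry": 0, "rz": 7.8, "claw": 0},
  {"x": -566, "y": -593, "z": -12, "rx": 0, "ry": 0, "rz": 7.8, "claw": 0},
  {"x": -566, "y": -593, "z": -12, "rx": 0, "ry": 0, "rz": 7.8, "claw": 0},
  {"x": -566, "y": -593, "z": -12, "rx": 0, "ry": 0, "rz": 7.8, "claw": 0},
  {"x": -566, "y": -593, "z": -12, "rx": 0, "ry": 0, "rz": 7.8, "claw": 0},
])

```text
time_s: 1.4
position: [0.4637, -0.0381, 0.2568]
tcp_rot: [[-0.29, 0.957, 0.0], [0.957, 0.29, 0.0], [0.0, 0.0, -1.0]]
force: [0.6, 0.7, -0.0]
opening: 1.001
grasp_force: 0.0
```

```bash
python3 -c "
from h import *
go(.522,-.222,.26,17)
im,w=cloud('wrist');cv2.imwrite('pics/w2.png',im[...,::-1]);np.savez('w2',im=im,w=w)"
```

```text
shift [-192.9    2.4   -3.3] turn [ 0.   -0.   -0.02] at 1.4 [ 0.4637 -0.0381  0.2568] F [ 0.6  0.7 -0. ] j [-19.  17. 104.   0.  59. -35.]
```

apply_moves([
  {"x": -60, "y": 1, "z": -3, "rx": 0, "ry": 0, "rz": 0, "claw": 0},
  {"x": -120, "y": 2, "z": -3, "rx": 0, "ry": 0, "rz": 0, "claw": 0},
  {"x": -165, "y": 2, "z": -3, "rx": 0, "ry": 0, "rz": 0, "claw": 0},
  {"x": -185, "y": 2, "z": -3, "rx": 0, "ry": 0, "rz": 0, "claw": 0},
  {"x": -193, "y": 2, "z": -3, "rx": 0, "ry": 0, "rz": 0, "claw": 0},
  {"x": -193, "y": 2, "z": -3, "rx": 0, "ry": 0, "rz": 0, "claw": 0},
])

```text
time_s: 2.2
position: [0.521, -0.2189, 0.2594]
tcp_rot: [[-0.291, 0.957, -0.001], [0.957, 0.291, 0.001], [0.001, -0.001, -1.0]]
force: [-0.4, 1.0, 0.7]
opening: 1.001
grasp_force: 0.0
```

```bash
python3 -c "
from h import *
go(.522,-.222,.26,17)
im,w=cloud('wrist');cv2.imwrite('pics/w3.png',im[...,::-1]);np.savez('w3',im=im,w=w)
z=w[...,2]
P=w[np.isfinite(z)&(z>.143)&(z<.156)&(im.max(-1)<80)]
P=P[np.hypot(P[:,0]-.522,P[:,1]+.222)<.08]
print(len(P),cv2.minAreaRect((P[:,:2]*1000).astype(np.float32)),P.mean(0),np.median(P[:,2]))
"
```

```text
shift [-3.2  0.  -0.6] turn [-0.01 -0.01 -0.01] at 2.2 [ 0.521  -0.2189  0.2594] F [-0.4  1.   0.7] j [-34.  25.  90.   0.  65. -51.]
1838 ((515.0216674804688, -222.96119689941406), (28.386749267578125, 112.83682250976562), 17.378173828125) [ 0.51945226 -0.21645659  0.14942452] 0.149520765727558
```

View pics/w3.png

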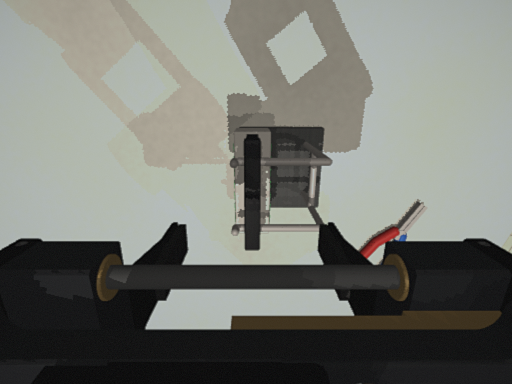

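The wrist view shows the black bar at columns 245–260, rows 135–248, between the hooks. It is centred across the jaws, so I can descend.

apply_moves([
  {"x": -4, "y": 0, "z": 50, "rx": 0, "ry": 0, "rz": 0, "claw": 0},
  {"x": -4, "y": 0, "z": 80, "rx": 0, "ry": 0, "rz": 0, "claw": 0},
  {"x": -4, "y": 0, "z": 100, "rx": 0, "ry": 0, "rz": 0, "claw": 0},
  {"x": -4, "y": 0, "z": 111, "rx": 0, "ry": 0, "rz": 0, "claw": 0},
  {"x": -4, "y": 0, "z": 111, "rx": 0, "ry": 0, "rz": 0, "claw": 100},
  {"x": -4, "y": 0, "z": 111, "rx": 0, "ry": 0, "rz": 0, "claw": 150},
  {"x": -4, "y": 0, "z": 111, "rx": 0, "ry": 0, "rz": 0, "claw": 255},
  {"x": -4, "y": 0, "z": 111, "rx": 0, "ry": 0, "rz": 0, "claw": 255},
  {"x": -4, "y": 0, "z": 111, "rx": 0, "ry": 0, "rz": 0, "claw": 255},
  {"x": -4, "y": 0, "z": 111, "rx": 0, "ry": 0, "rz": 0, "claw": 255},
])

```text
time_s: 3.5
position: [0.5226, -0.224, 0.1488]
tcp_rot: [[-0.291, 0.957, 0.0], [0.957, 0.291, -0.0], [-0.0, 0.0, -1.0]]
force: [-0.5, 0.4, 0.2]
opening: 0.406
grasp_force: 0.0
```

apply_moves([
  {"x": 0, "y": 0, "z": 0, "rx": 0, "ry": 0, "rz": 0, "claw": 255},
  {"x": 0, "y": 0, "z": 0, "rx": 0, "ry": 0, "rz": 0, "claw": 255},
])

```text
time_s: 3.75
position: [0.5224, -0.224, 0.1487]
tcp_rot: [[-0.291, 0.957, -0.001], [0.957, 0.291, 0.0], [0.0, -0.001, -1.0]]
force: [0.2, -0.4, 0.8]
opening: 0.18
grasp_force: 30.0
```

apply_moves([
  {"x": 0, "y": 0, "z": 0, "rx": 0, "ry": 0, "rz": 0, "claw": 255},
  {"x": 0, "y": 0, "z": -6, "rx": 0, "ry": 0, "rz": 0, "claw": 255},
  {"x": 0, "y": 0, "z": -12, "rx": 0, "ry": 0, "rz": 0, "claw": 255},
  {"x": 0, "y": 0, "z": -17, "rx": 0, "ry": 0, "rz": 0, "claw": 255},
  {"x": 0, "y": 0, "z": -17, "rx": 0, "ry": 0, "rz": 0, "claw": 255},
])

```text
time_s: 4.38
position: [0.5229, -0.2241, 0.1662]
tcp_rot: [[-0.291, 0.957, 0.001], [0.957, 0.291, -0.001], [-0.001, 0.001, -1.0]]
force: [0.2, -0.3, -4.0]
opening: 0.176
grasp_force: 30.0
```

```bash
python3 -c "
from h import *
im,w=cloud('scene');cv2.imwrite('pics/s1.png',cv2.resize(im[130:250,60:200,::-1],None,fx=5,fy=5,interpolation=cv2.INTER_NEAREST))"
```

```text
(no output)
```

View pics/s1.png

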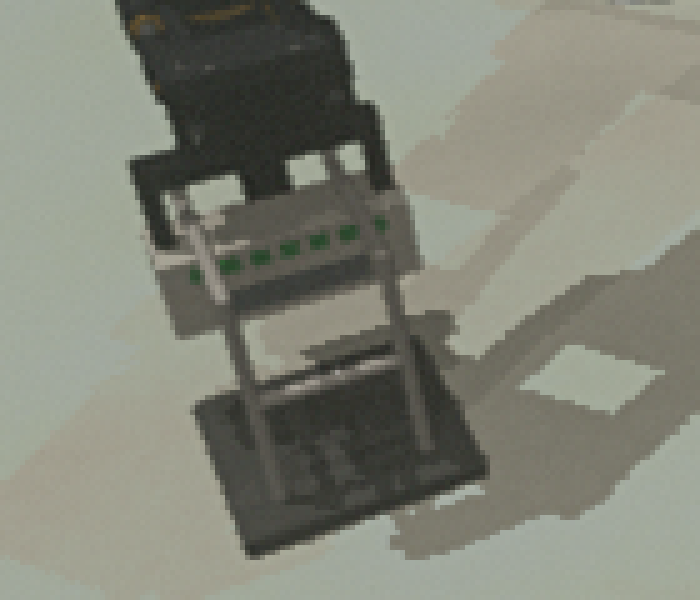

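The cassette is lifted free of the hooks, about 4 N hanging, with the hook rods at crop (190,230) and (385,260) inside the loop opening. Next I back it out along the rack's -x.

apply_moves([
  {"x": 0, "y": -12, "z": 0, "rx": 0, "ry": 0, "rz": 0, "claw": 255},
  {"x": 0, "y": -27, "z": 0, "rx": 0, "ry": 0, "rz": 0, "claw": 255},
  {"x": 0, "y": -45, "z": 0, "rx": 0, "ry": 0, "rz": 0, "claw": 255},
  {"x": 0, "y": -63, "z": 0, "rx": 0, "ry": 0, "rz": 0, "claw": 255},
  {"x": 0, "y": -78, "z": 0, "rx": 0, "ry": 0, "rz": 0, "claw": 255},
  {"x": 0, "y": -85, "z": 0, "rx": 0, "ry": 0, "rz": 0, "claw": 255},
  {"x": 0, "y": -85, "z": -30, "rx": 0, "ry": 0, "rz": 0, "claw": 255},
  {"x": 0, "y": -85, "z": -60, "rx": 0, "ry": 0, "rz": 0, "claw": 255},
  {"x": 0, "y": -85, "z": -60, "rx": 0, "ry": 0, "rz": 0, "claw": 255},
])

```text
time_s: 5.55
position: [0.4428, -0.25, 0.2277]
tcp_rot: [[-0.291, 0.957, 0.005], [0.957, 0.291, -0.004], [-0.006, 0.004, -1.0]]
force: [0.1, -0.7, -3.8]
opening: 0.182
grasp_force: 30.0
```

```bash
python3 -c "
from h import *
# nest ~ (.538,.244); stand 130 mm back along fixture -y, yaw -15
a=np.radians(75); go(.538-.13*np.cos(a),.244-.13*np.sin(a),.23,-15)"
```

```text
shift [334.6 166.1  -3.6] turn [0.05 0.04 5.32] at 5.55 [ 0.4428 -0.25    0.2277] F [ 0.1 -0.7 -3.8] j [-42.  23. 100.   0.  57. -59.]
```

apply_moves([
  {"x": 25, "y": 12, "z": -3, "rx": 0, "ry": 0, "rz": 0.4, "claw": 255},
  {"x": 70, "y": 34, "z": -3, "rx": 0, "ry": 0, "rz": 1.1, "claw": 255},
  {"x": 120, "y": 60, "z": -3, "rx": 0, "ry": 0, "rz": 1.9, "claw": 255},
  {"x": 170, "y": 85, "z": -3, "rx": 0, "ry": 0, "rz": 2.7, "claw": 255},
  {"x": 220, "y": 110, "z": -3, "rx": 0, "ry": 0, "rz": 3.5, "claw": 255},
  {"x": 270, "y": 134, "z": -3, "rx": 0, "ry": 0, "rz": 4.3, "claw": 255},
  {"x": 310, "y": 154, "z": -3, "rx": 0, "ry": 0, "rz": 4.9, "claw": 255},
  {"x": 335, "y": 166, "z": -3, "rx": 0, "ry": 0, "rz": 5.3, "claw": 255},
  {"x": 335, "y": 166, "z": -3, "rx": 0, "ry": 0, "rz": 5.3, "claw": 255},
  {"x": 335, "y": 166, "z": -3, "rx": 0, "ry": 0, "rz": 5.3, "claw": 255},
])

```text
time_s: 6.8
position: [0.5018, 0.1198, 0.2275]
tcp_rot: [[0.256, 0.967, -0.002], [0.967, -0.256, -0.001], [-0.001, -0.002, -1.0]]
force: [0.1, 0.4, -3.3]
opening: 0.179
grasp_force: 30.0
```

```bash
python3 -c "
from h import *
s=read_state();print(s['position'],s['tcp_rot'],s['force'])
im,w=cloud('wrist');cv2.imwrite('pics/w4.png',cv2.resize(im[...,::-1],(800,600)));np.savez('w4',im=im,w=w)"
```

```text
[0.5018362  0.11984056 0.22751647] [[ 2.56127792e-01  9.66639813e-01 -2.45478178e-03]
 [ 9.66642223e-01 -2.56129851e-01 -5.59165568e-04]
 [-1.16925459e-03 -2.22967788e-03 -9.99996831e-01]] [ 0.10523985  0.40350962 -3.34203735]
```

View pics/w4.png

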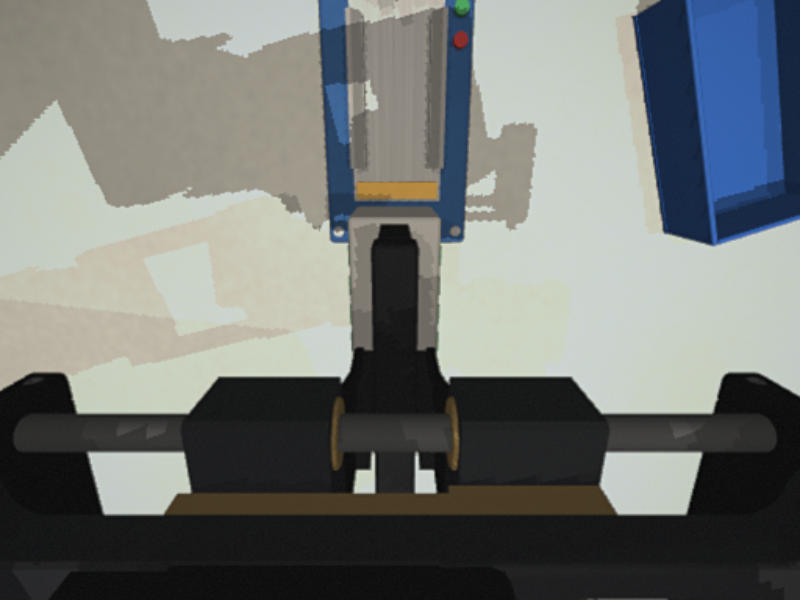

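The wrist view shows the nest straight ahead: sill at (355–440, 182–200), guide walls at columns about 350–365 and 428–445, and the held cassette at columns 350–440.

```bash
python3 - <<'E'
from h import *
d=np.load('w4.npz');im,w=d['im'],d['w']
s=read_state();R=s['tcp_rot'];p=s['position']
a=np.degrees(np.arctan2(R[1,1],R[0,1]));print('tool y yaw',a)
t=(w-p)@R*1000; z=w[...,2]*1000
hsv=cv2.cvtColor(im,cv2.COLOR_RGB2HSV).astype(int)
v,u=np.mgrid[0:384,0:512]
blue=(hsv[...,0]>98)&(hsv[...,0]<125)&(hsv[...,1]>100)&(z>14)&(z<27)&(u>195)&(u<310)
yel=(hsv[...,0]>12)&(hsv[...,0]<34)&(hsv[...,1]>100)&(z>28)&(z<45)&(v<140)
wall=(z>40)&(z<50)&(v<115)&(u>200)&(u<300)
for r in range(10,150,10):
    def e(m): 
        q=np.flatnonzero(m[r]); 
        return None if len(q)<2 else (np.round(t[r,q[[0,-1]],1],1),round(float(np.median(t[r,q,0])),1))
    qw=np.flatnonzero(wall[r]); k=''
    if len(qw)>2:
        g=np.argmax(np.diff(qw)); k=(qw[0],qw[g],qw[g+1],qw[-1],np.round(t[r,qw[[0,g,g+1,-1]],1],1))
    print(r,'blue',e(blue),'yel',e(yel),'wall',k)
Y=t[yel];print('yel rect',cv2.minAreaRect(Y[:,:2].astype(np.float32)),np.median(z[yel]),np.percentile(Y[:,0],[2,98]))
h=(z<185)&(z>100)&(hsv[...,2]>90)&(v<260)&(u>200)&(u<300)
h=(z>115)&(z<140)&(v>140)&(v<220)&(u>210)&(u<300)&(hsv[...,2]>75); H=t[h]; print('cas',len(H),np.median(z[h]),np.percentile(H[:,1],[1,99]),np.percentile(H[:,0],[1,99]))
E
```

```text
tool y yaw -14.897976890271448
10 blue (array([-52.7,  53.5]), 182.3) yel None wall (np.int64(221), np.int64(228), np.int64(279), np.int64(286), array([-33.1, -26.1,  26.6,  33.4]))
20 blue (array([-53.4,  53. ]), 172.7) yel None wall (np.int64(222), np.int64(228), np.int64(279), np.int64(286), array([-32.1, -26.2,  26.9,  33.8]))
30 blue (array([-53. ,  53.4]), 163.0) yel None wall (np.int64(222), np.int64(229), np.int64(279), np.int64(285), array([-32.5, -25.5,  27.2,  33.2]))
40 blue (array([-53.5,  52.8]), 153.0) yel None wall (np.int64(222), np.int64(229), np.int64(279), np.int64(285), array([-33. , -25.7,  27.3,  33.5]))
50 blue (array([-52.9,  53.5]), 142.8) yel None wall (np.int64(223), np.int64(229), np.int64(278), np.int64(285), array([-32. , -26. ,  26.7,  33.8]))
60 blue (array([-53.3,  54.3]), 132.4) yel None wall (np.int64(223), np.int64(230), np.int64(279), np.int64(284), array([-32.4, -25.1,  28. ,  33.1]))
70 blue (array([-52.4,  53.6]), 121.8) yel None wall (np.int64(223), np.int64(230), np.int64(277), np.int64(284), array([-32.7, -25.4,  26.2,  33.4]))
80 blue (arr
[... 162 characters left out ...]
 53.6]), 99.9) yel None wall (np.int64(224), np.int64(230), np.int64(277), np.int64(283), array([-32.2, -25.9,  26.8,  33.1]))
100 blue (array([-53. ,  54.1]), 88.6) yel None wall (np.int64(224), np.int64(230), np.int64(277), np.int64(283), array([-32.6, -26. ,  27. ,  33.4]))
110 blue (array([-52.4,  53.4]), 77.1) yel None wall 
120 blue (array([-53.,  54.]), 65.3) yel (array([-28.2,  30.4]), 66.2) wall 
130 blue (array([-52.3,  53.4]), 53.3) yel None wall 
140 blue (array([-51.6,  54.2]), 41.0) yel None wall 
yel rect ((64.94020080566406, 1.1086063385009766), (59.066410064697266, 11.30427074432373), 89.99361419677734) 36.6697434671604 [59.35003619 70.52754164]
  return _methods._mean(a, axis=axis, dtype=dtype,
  ret = ret.dtype.type(ret / rcount)
Traceback (most recent call last):
IndexError: index -1 is out of bounds for axis 0 with size 0
```

```bash
python3 - <<'E'
from h import *
d=np.load('w4.npz');im,w=d['im'],d['w']
s=read_state();R=s['tcp_rot'];p=s['position']
t=(w-p)@R*1000; z=w[...,2]*1000
v,u=np.mgrid[0:384,0:512]
for nm,lo,hi in(('house',175,190),('bar',218,236)):
    h=(z>lo)&(z<hi)&(v>130)&(v<220)&(u>215)&(u<290);H=t[h];print(nm,h.sum(),np.median(z[h]),np.percentile(H[:,1],[1,50,99]).round(1),np.percentile(H[:,0],[1,99.5]).round(1))
    for r in(145,165,185,205):
        q=np.flatnonzero(h[r]); 
        if len(q)>1: print(r,np.round(t[r,q[[0,-1]],1],1))
E
```

```text
house 2613 183.47994612745921 [-21.   -2.3  19.6] [ 5.3 63.1]
145 [-20.3  18.5]
165 [-21.1  19. ]
185 [-20.5  20. ]
205 [-21.5  19.6]
bar 1992 228.47624607896046 [-8.3 -0.3  7.2] [25.1 60.1]
165 [-8.   6.9]
185 [-8.2  7.1]
205 [-8.4  7.4]
```

apply_moves([
  {"x": 20, "y": 1, "z": 0, "rx": 0, "ry": 0, "rz": 0, "claw": 255},
  {"x": 50, "y": 1.3, "z": 10, "rx": 0, "ry": 0, "rz": 0, "claw": 255},
  {"x": 80, "y": 1.3, "z": 30, "rx": 0, "ry": 0, "rz": 0, "claw": 255},
  {"x": 98, "y": 1.3, "z": 50, "rx": 0, "ry": 0, "rz": 0, "claw": 255},
  {"x": 100, "y": 1.3, "z": 70, "rx": 0, "ry": 0, "rz": 0, "claw": 255},
  {"x": 100, "y": 1.3, "z": 82, "rx": 0, "ry": 0, "rz": 0, "claw": 255},
  {"x": 100, "y": 1.3, "z": 86, "rx": 0, "ry": 0, "rz": 0, "claw": 255},
  {"x": 100, "y": 1.3, "z": 86, "rx": 0, "ry": 0, "rz": 0, "claw": 255},
])

```text
time_s: 7.85
position: [0.53, 0.2162, 0.1429]
tcp_rot: [[0.258, 0.966, 0.0], [0.966, -0.258, 0.0], [0.0, 0.0, -1.0]]
force: [-0.5, -0.1, -3.9]
opening: 0.181
grasp_force: 30.0
```

```bash
python3 - <<'E'
from h import *
s=read_state();print(s['position'],s['force'],s['moment'],s['tcp_rot'][:,2])
im,w=cloud('wrist');np.savez('w5',im=im,w=w);cv2.imwrite('pics/w5.png',cv2.resize(im[40:270,150:360,::-1],None,fx=2.6,fy=2.6,interpolation=cv2.INTER_CUBIC))
E
```

```text
[0.52995109 0.21617846 0.14287688] [-0.54568917 -0.05931933 -3.86219332] [-0.11473725  0.06778559 -0.02128295] [ 3.67236122e-04  1.19762612e-04 -9.99999925e-01]
```

View pics/w5.png

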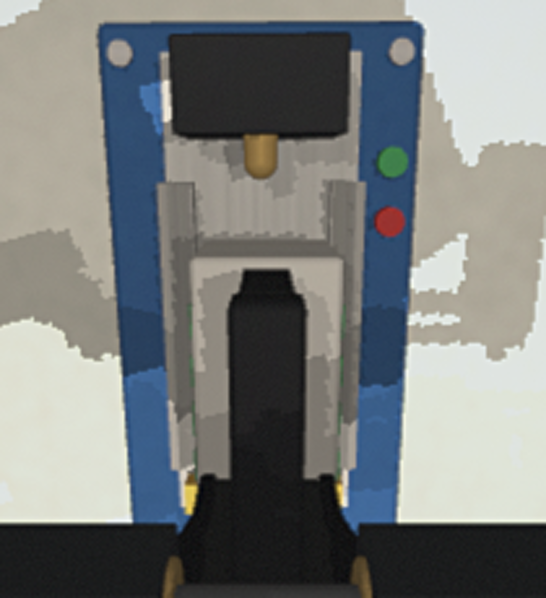

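The nest is centred about the cassette, with the pin tip at (260,178) and the cassette front edge at row 258. I lower it between the walls and feel forward.

apply_moves([
  {"x": 0, "y": 0, "z": 6, "rx": 0, "ry": 0, "rz": 0, "claw": 255},
  {"x": 0, "y": 0, "z": 12, "rx": 0, "ry": 0, "rz": 0, "claw": 255},
  {"x": 0, "y": 0, "z": 15, "rx": 0, "ry": 0, "rz": 0, "claw": 255},
  {"x": 0, "y": 0, "z": 15, "rx": 0, "ry": 0, "rz": 0, "claw": 255},
])

```text
time_s: 8.4
position: [0.5294, 0.2164, 0.1273]
tcp_rot: [[0.257, 0.966, -0.001], [0.966, -0.257, -0.0], [-0.0, -0.001, -1.0]]
force: [-0.5, 0.2, -3.6]
opening: 0.182
grasp_force: 30.0
```

apply_moves([
  {"x": 5, "y": 0, "z": 0, "rx": 0, "ry": 0, "rz": 0, "claw": 255},
  {"x": 10, "y": 0, "z": 0, "rx": 0, "ry": 0, "rz": 0, "claw": 255},
  {"x": 14, "y": 0, "z": 0, "rx": 0, "ry": 0, "rz": 0, "claw": 255},
  {"x": 14, "y": 0, "z": 0, "rx": 0, "ry": 0, "rz": 0, "claw": 255},
])

```text
time_s: 8.9
position: [0.5334, 0.2304, 0.1278]
tcp_rot: [[0.256, 0.967, 0.0], [0.967, -0.256, 0.0], [0.0, 0.0, -1.0]]
force: [0.7, -0.7, -3.6]
opening: 0.177
grasp_force: 30.0
```

apply_moves([
  {"x": 3, "y": 0, "z": 0, "rx": 0, "ry": 0, "rz": 0, "claw": 255},
  {"x": 6, "y": 0, "z": 0, "rx": 0, "ry": 0, "rz": 0, "claw": 255},
  {"x": 9, "y": 0, "z": 0, "rx": 0, "ry": 0, "rz": 0, "claw": 255},
  {"x": 9, "y": 0, "z": 0, "rx": 0, "ry": 0, "rz": 0, "claw": 255},
])

```text
time_s: 9.4
position: [0.5354, 0.2385, 0.1277]
tcp_rot: [[0.256, 0.967, -0.0], [0.967, -0.256, -0.001], [-0.001, -0.0, -1.0]]
force: [-0.0, -2.0, -2.4]
opening: 0.179
grasp_force: 30.0
```

apply_moves([
  {"x": 2, "y": 0, "z": 0, "rx": 0, "ry": 0, "rz": 0, "claw": 255},
  {"x": 4, "y": 0, "z": 0, "rx": 0, "ry": 0, "rz": 0, "claw": 255},
  {"x": 6, "y": 0, "z": 0, "rx": 0, "ry": 0, "rz": 0, "claw": 255},
  {"x": 6, "y": 0, "z": 0, "rx": 0, "ry": 0, "rz": 0, "claw": 255},
])

```text
time_s: 9.9
position: [0.5369, 0.2443, 0.1277]
tcp_rot: [[0.257, 0.967, -0.0], [0.967, -0.257, -0.001], [-0.001, -0.0, -1.0]]
force: [-1.2, -4.8, -1.7]
opening: 0.183
grasp_force: 30.0
```

```bash
python3 - <<'E'
from h import *
s=read_state();print(s['position'],s['force'],s['moment'],s['tcp_rot'][:,2])
im,w=cloud('wrist');np.savez('w6',im=im,w=w);cv2.imwrite('pics/w6.png',cv2.resize(im[40:270,150:360,::-1],None,fx=2.6,fy=2.6,interpolation=cv2.INTER_CUBIC))
E
```

```text
[0.53694104 0.24434758 0.12768786] [-1.20341131 -4.78086321 -1.68802287] [-0.80808757  0.31001714  0.00919469] [-3.80912750e-04 -5.21624240e-04 -9.99999791e-01]
```

View pics/w6.png

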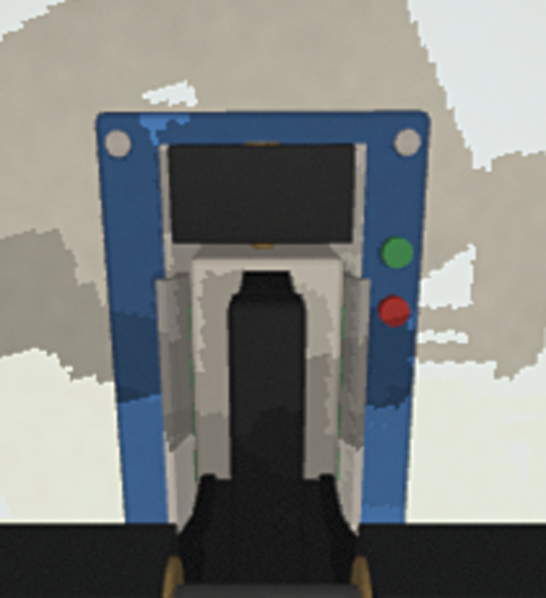

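The view shows the cassette front almost at the stop block, with only a sliver of pin left at (262,245). I feel on in small steps.

apply_moves([
  {"x": 1.2, "y": 0, "z": 0, "rx": 0, "ry": 0, "rz": 0, "claw": 255},
  {"x": 1.2, "y": 0, "z": 0, "rx": 0, "ry": 0, "rz": 0, "claw": 255},
])

```text
time_s: 10.2
position: [0.5373, 0.2455, 0.1277]
tcp_rot: [[0.257, 0.966, -0.0], [0.966, -0.257, -0.0], [-0.0, -0.0, -1.0]]
force: [-1.4, -3.9, -1.5]
opening: 0.18
grasp_force: 30.0
```

apply_moves([
  {"x": 1, "y": 0, "z": 0, "rx": 0, "ry": 0, "rz": 0, "claw": 255},
  {"x": 1, "y": 0, "z": 0, "rx": 0, "ry": 0, "rz": 0, "claw": 255},
])

```text
time_s: 10.45
position: [0.5375, 0.2464, 0.1277]
tcp_rot: [[0.257, 0.967, -0.0], [0.967, -0.257, -0.001], [-0.001, -0.0, -1.0]]
force: [-1.7, -4.7, -1.7]
opening: 0.18
grasp_force: 30.0
```

apply_moves([
  {"x": 0.8, "y": 0, "z": 0, "rx": 0, "ry": 0, "rz": 0, "claw": 255},
  {"x": 0.8, "y": 0, "z": 0, "rx": 0, "ry": 0, "rz": 0, "claw": 255},
])

```text
time_s: 10.7
position: [0.5376, 0.2466, 0.1278]
tcp_rot: [[0.256, 0.967, -0.001], [0.967, -0.256, -0.002], [-0.002, -0.0, -1.0]]
force: [-0.8, -6.5, -0.2]
opening: 0.18
grasp_force: 30.0
```

```bash
python3 - <<'E'
from h import *
s=read_state();R=s['tcp_rot'];p=s['position'];print(p,s['force'],s['moment'])
im,w=cloud('wrist');t=(w-p)@R*1000;z=w[...,2]*1000
# housing top: fit plane tilt; front edge; block top edge
hsv=cv2.cvtColor(im,cv2.COLOR_RGB2HSV).astype(int)
h=(hsv[...,2]>80)&(z>70)&(z<100)&(np.abs(t[...,1])<19)&(t[...,0]>0)&(t[...,0]<75)
H=t[h];zz=z[h];print(len(H),'slope mm/mm, top z at centre',np.polyfit(H[:,0],zz,1),'front',np.percentile(H[:,0],99),np.percentile(H[:,1],[1,99]))
b=(hsv[...,2]<80)&(z>64)&(z<73)&(np.abs(t[...,1])<20)&(t[...,0]>50);print('block near edge',np.percentile(t[b][:,0],[1,99]),'z',np.median(z[b]))
for y in(-30,30):
  q=(z>40)&(z<50)&(np.abs(t[...,1]-y)<3); print('wall x',np.percentile(t[q][:,0],[1,99]))
E
```

```text
[0.53762669 0.24656831 0.12776873] [-0.78622018 -6.54251062 -0.19974234] [-1.31853681  0.36130633  0.03024924]
2391 slope mm/mm, top z at centre [-3.46979916e-02  8.42835445e+01] front 62.17301364383775 [-18.77947608  18.75253121]
block near edge [62.57473976 87.66743493] z 68.66660692731654
wall x [-34.61251314  48.06238245]
wall x [-34.5581457   48.61446548]
```

The cassette just touches the block: force has risen to 6.5 N and the front edge matches the block edge. It is pitched about 2° nose-down in the grip, so I ease back and level it.

apply_moves([
  {"x": -1.5, "y": 0, "z": 0, "rx": 0, "ry": 0, "rz": 0, "claw": 255},
  {"x": -2.2, "y": 0, "z": 0, "rx": 0, "ry": 0.15, "rz": 0, "claw": 255},
  {"x": -3.2, "y": 0, "z": 0, "rx": 0, "ry": 0.33, "rz": 0, "claw": 255},
  {"x": -3.2, "y": 0, "z": 0, "rx": 0, "ry": 0.33, "rz": 0, "claw": 255},
])

```text
time_s: 11.25
position: [0.5367, 0.2439, 0.1274]
tcp_rot: [[0.258, 0.966, 0.008], [0.966, -0.258, 0.034], [0.035, -0.001, -0.999]]
force: [-1.0, -3.5, -3.6]
opening: 0.184
grasp_force: 30.0
```

```bash
cat > m.py <<'E'
from h import *
s=read_state();p=s['position'];print('t',s['time_s'],p,'F',s['force'].round(1),s['moment'].round(2))
yx=s['tcp_rot'][:,1]; yx=np.array([yx[0],yx[1],0])/np.hypot(*yx[:2]); R=np.stack([[-yx[1],yx[0],0],yx,[0,0,-1]],1)
im,w=cloud('wrist');t=(w-p)@R*1000;z=w[...,2]*1000
hsv=cv2.cvtColor(im,cv2.COLOR_RGB2HSV).astype(int)
h=(hsv[...,2]>80)&(z>60)&(z<100)&(np.abs(t[...,1])<19)&(t[...,0]>0)&(t[...,0]<75)
H=t[h];zz=z[h];print(len(H),'slope, top z at TCP',np.polyfit(H[:,0],zz,1),'front',np.percentile(H[:,0],99))
b=(hsv[...,2]<80)&(z>64)&(z<73)&(np.abs(t[...,1])<20)&(t[...,0]>50);print('block near edge',np.percentile(t[b][:,0],[1,99]))
for y in(-30,30):
  q=(z>40)&(z<50)&(np.abs(t[...,1]-y)<3); print('wall x',np.percentile(t[q][:,0],99))
E
python3 m.py
```

```text
t 11.25 [0.53669583 0.2438618  0.1274482 ] F [-1.  -3.5 -3.6] [-1.    0.38  0.03]
2395 slope, top z at TCP [-6.86166184e-02  8.50350773e+01] front 62.72063048167446
block near edge [65.18144669 90.51771698]
wall x 50.727858787393174
wall x 50.86296302215948
```

```bash
cat >> m.py <<'E'
def sl(n,q): print(n,q.sum(),np.polyfit(t[q][:,0],z[q],1).round(3))
f=np.isfinite(z)
sl('base',f&(z>12)&(z<28)&(np.abs(t[...,1])<53)&(np.abs(t[...,1])>38)&(t[...,0]>-20)&(t[...,0]<100))
sl('walls',f&(z>38)&(z<52)&(np.abs(t[...,1])<33)&(np.abs(t[...,1])>27)&(t[...,0]>-20)&(t[...,0]<50))
sl('bar',f&(z>110)&(z<145)&(np.abs(t[...,1])<6)&(t[...,0]>25)&(t[...,0]<55))
for x in range(5,70,8):
  q=h&(np.abs(t[...,0]-x)<4); print(x,q.sum(),np.median(z[q]).round(1),end=' | ')
E
python3 m.py
```

```text
t 11.3 [0.53677651 0.24402992 0.12752297] F [-1.9 -3.6 -4.6] [-0.95  0.42  0.03]
2389 slope, top z at TCP [-6.58000754e-02  8.49633049e+01] front 62.66886423558769
block near edge [65.13287299 90.51097988]
wall x 50.59279616097042
wall x 50.9703476596084
base 4174 [2.0000e-03 2.0942e+01]
walls 1082 [-4.0000e-03  4.4292e+01]
bar 1223 [-4.00000e-03  1.28511e+02]
5 168 83.4 | 13 247 83.4 | 21 247 83.4 | 29 252 83.4 | 37 272 83.3 | 45 294 83.3 | 53 335 83.2 | 61 574 82.7 | 69 0 nan |
  return _methods._mean(a, axis=axis, dtype=dtype,
  ret = ret.dtype.type(ret / rcount)
```

The cassette is level (bar slope about 0, top at 83.4 mm) and the pin is about 10.5 mm in. Now I lower it.

apply_moves([
  {"x": 0, "y": 0, "z": 3, "rx": 0, "ry": 0, "rz": 0, "claw": 255},
  {"x": 0, "y": 0, "z": 6, "rx": 0, "ry": 0, "rz": 0, "claw": 255},
  {"x": 0, "y": 0, "z": 8, "rx": 0, "ry": 0, "rz": 0, "claw": 255},
  {"x": 0, "y": 0, "z": 8, "rx": 0, "ry": 0, "rz": 0, "claw": 255},
])

```text
time_s: 11.85
position: [0.5373, 0.2445, 0.1195]
tcp_rot: [[0.257, 0.966, 0.009], [0.966, -0.257, 0.033], [0.035, 0.0, -0.999]]
force: [-0.4, -4.3, -3.1]
opening: 0.179
grasp_force: 30.0
```

```bash
python3 m.py 2>/dev/null
```

```text
t 11.85 [0.5373371  0.24454468 0.1195359 ] F [-0.4 -4.3 -3.1] [-1.02  0.18 -0.02]
2330 slope, top z at TCP [-1.89932429e-02  7.59844216e+01] front 62.910298465950795
block near edge [64.40266539 89.45784131]
wall x 50.08003678799375
wall x 50.4276961358028
base 4359 [3.0000e-03 2.0909e+01]
walls 1116 [-4.0000e-03  4.4085e+01]
bar 1217 [-2.00000e-03  1.20692e+02]
5 167 75.4 | 13 244 75.5 | 21 243 75.6 | 29 264 75.5 | 37 271 75.6 | 45 296 75.7 | 53 333 75.6 | 61 512 75.3 | 69 0 nan |
```

apply_moves([
  {"x": 0, "y": 0, "z": 2, "rx": 0, "ry": 0, "rz": 0, "claw": 255},
  {"x": 0, "y": 0, "z": 4, "rx": 0, "ry": 0, "rz": 0, "claw": 255},
  {"x": 0, "y": 0, "z": 5, "rx": 0, "ry": 0, "rz": 0, "claw": 255},
  {"x": 0, "y": 0, "z": 5, "rx": 0, "ry": 0, "rz": 0, "claw": 255},
])

```text
time_s: 12.4
position: [0.5373, 0.2451, 0.1149]
tcp_rot: [[0.257, 0.966, 0.01], [0.966, -0.257, 0.034], [0.035, 0.001, -0.999]]
force: [-0.5, -3.7, 0.6]
opening: 0.179
grasp_force: 30.0
```

```bash
python3 m.py 2>/dev/null
```

```text
t 12.4 [0.53733065 0.24507728 0.11491909] F [-0.5 -3.7  0.6] [-0.74  0.25  0.06]
2301 slope, top z at TCP [-1.21172293e-02  7.12799432e+01] front 62.78430691483082
block near edge [64.12852438 89.27930194]
wall x 49.31891222456075
wall x 49.97539453679335
base 4546 [2.0000e-03 2.0949e+01]
walls 1186 [-4.0000e-03  4.4105e+01]
bar 1219 [3.00000e-03 1.15798e+02]
5 165 70.9 | 13 255 70.9 | 21 241 70.9 | 29 260 70.9 | 37 270 70.9 | 45 295 70.9 | 53 330 71.0 | 61 485 70.6 | 69 0 nan |
```

apply_moves([
  {"x": 0, "y": 0, "z": 0.8, "rx": 0, "ry": 0, "rz": 0, "claw": 255},
  {"x": -1, "y": 0, "z": 0.8, "rx": 0, "ry": 0, "rz": 0, "claw": 255},
  {"x": -1, "y": 0, "z": 0.8, "rx": 0, "ry": 0, "rz": 0, "claw": 255},
])

```text
time_s: 12.82
position: [0.5374, 0.2448, 0.1148]
tcp_rot: [[0.257, 0.966, 0.011], [0.966, -0.257, 0.035], [0.037, 0.001, -0.999]]
force: [-2.5, 0.6, 5.1]
opening: 0.181
grasp_force: 30.0
```

```bash
python3 m.py 2>/dev/null
```

```text
t 12.825 [0.53739827 0.24478748 0.11478401] F [-2.5  0.6  5.1] [-0.17  0.45  0.06]
2291 slope, top z at TCP [-1.26786115e-02  7.11407862e+01] front 62.77799447635334
block near edge [64.2485474  89.36713456]
wall x 49.75008102731948
wall x 50.10613538645682
base 4505 [2.0000e-03 2.0933e+01]
walls 1166 [-4.0000e-03  4.4032e+01]
bar 1216 [1.00000e-03 1.15744e+02]
5 158 70.9 | 13 250 70.8 | 21 256 70.8 | 29 259 70.7 | 37 267 70.7 | 45 295 70.7 | 53 322 70.8 | 61 484 70.5 | 69 0 nan |
```

apply_moves([
  {"x": -1, "y": 0, "z": 0, "rx": 0, "ry": 0, "rz": 0, "claw": 180},
  {"x": -1, "y": 0, "z": 0, "rx": 0, "ry": 0, "rz": 0, "claw": 100},
  {"x": -1, "y": 0, "z": 0, "rx": 0, "ry": 0, "rz": 0, "claw": 60},
  {"x": -1, "y": 0, "z": 0, "rx": 0, "ry": 0, "rz": 0, "claw": 60},
  {"x": -1, "y": 0, "z": 0, "rx": 0, "ry": 0, "rz": 0, "claw": 60},
  {"x": -1, "y": 0, "z": 0, "rx": 0, "ry": 0, "rz": 0, "claw": 60},
])

```text
time_s: 13.62
position: [0.5367, 0.2428, 0.1138]
tcp_rot: [[0.257, 0.966, 0.009], [0.966, -0.257, 0.033], [0.035, -0.0, -0.999]]
force: [0.3, 0.3, -0.3]
opening: 0.734
grasp_force: 0.0
```

apply_moves([
  {"x": 0, "y": 0, "z": -15, "rx": 0, "ry": 0, "rz": 0, "claw": 60},
  {"x": 0, "y": 0, "z": -40, "rx": 0, "ry": 0, "rz": 0, "claw": 60},
  {"x": 0, "y": 0, "z": -70, "rx": 0, "ry": 0, "rz": 0, "claw": 60},
  {"x": -30, "y": 0, "z": -100, "rx": 0, "ry": 0, "rz": 0, "claw": 60},
  {"x": -60, "y": 0, "z": -120, "rx": 0, "ry": -0.33, "rz": 0, "claw": 60},
  {"x": -60, "y": 0, "z": -120, "rx": 0, "ry": -0.33, "rz": 0, "claw": 60},
  {"x": -60, "y": 0, "z": -120, "rx": 0, "ry": -0.33, "rz": 0, "claw": 60},
])

```text
time_s: 14.5
position: [0.5202, 0.1813, 0.2319]
tcp_rot: [[0.257, 0.966, 0.001], [0.966, -0.257, 0.001], [0.001, 0.0, -1.0]]
force: [-0.1, 0.2, -0.7]
opening: 0.763
grasp_force: 0.0
```

```bash
python3 - <<'E'
from h import *
s=read_state();R=s['tcp_rot'];p=s['position'];print(s['time_s'],p,s['force'])
im,w=cloud('wrist');t=(w-p)@R*1000;z=w[...,2]*1000
cv2.imwrite('pics/w7.png',cv2.resize(im[20:290,130:380,::-1],None,fx=2.2,fy=2.2,interpolation=cv2.INTER_CUBIC))
hsv=cv2.cvtColor(im,cv2.COLOR_RGB2HSV).astype(int)
h=(hsv[...,2]>80)&(z>60)&(z<80)&(np.abs(t[...,1])<19); H=t[h]
print(np.percentile(H[:,0],[1,99]))
for x in np.linspace(*np.percentile(H[:,0],[5,95]),7):
    q=h&(np.abs(t[...,0]-x)<4);print(round(x),np.median(z[q]).round(1),end=' | ')
E
```

```text
14.5 [0.52022922 0.18130522 0.23190025] [-0.05894698  0.17185706 -0.6520578 ]
[  7.10026286 124.02465928]
13 70.7 | 31 71.1 | 49 71.3 | 67 71.3 | 84 71.6 | 102 71.8 | 120 71.9 |
```

View pics/w7.png

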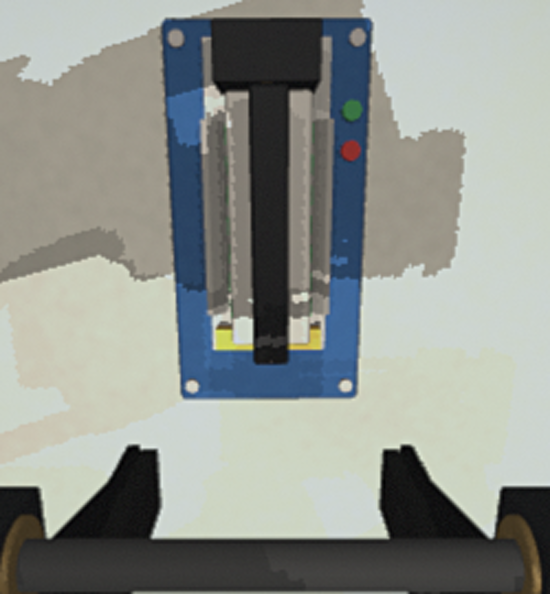

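The view shows the cassette in the nest, from the stop block at row 90 to the sill at row 345, level by eye. I check flatness and the rear gap against references in the same image.

```bash
python3 - <<'E'
from h import *
s=read_state();R=s['tcp_rot'];p=s['position']
for n in('wrist','side','scene'):
    im,w=cloud(n);t=(w-p)@R*1000;z=w[...,2]*1000
    hsv=cv2.cvtColor(im,cv2.COLOR_RGB2HSV).astype(int); y=t[...,1];x=t[...,0]
    def sl(k,q):
        if q.sum()>20: print(n,k,q.sum(),np.polyfit(x[q],z[q],1).round(4),np.percentile(x[q],[1,99]).round(1),np.median(z[q]).round(1))
    a=(x>-10)&(x<200)
    sl('house',(hsv[...,2]>75)&(z>66)&(z<78)&(abs(y)<19)&(x>8)&(x<122))
    sl('bar',(z>108)&(z<125)&(abs(y)<12)&a)
    sl('walls',(z>41)&(z<49)&(abs(y)>26)&(abs(y)<35)&(x>15)&(x<115))
    sl('sill',(hsv[...,0]>15)&(hsv[...,0]<34)&(hsv[...,1]>110)&(z>33)&(z<41)&(abs(y)<32)&(x>-20)&(x<30))
    sl('base',(z>14)&(z<26)&(abs(y)>38)&(abs(y)<52)&a)
E
```

```text
wrist house 1982 [1.22000e-02 7.06142e+01] [  9.4 121. ] 71.5
wrist bar 2236 [1.150000e-02 1.155218e+02] [ 10.  120.4] 116.3
wrist walls 1039 [-4.000e-04  4.446e+01] [ 16.9 113.6] 44.6
wrist sill 158 [-0.074  36.4948] [-5.8  5.8] 36.7
wrist base 3348 [5.00000e-04 2.07444e+01] [ -8.2 164.7] 20.7
side house 273 [1.27000e-02 7.10414e+01] [  8.9 121.2] 71.8
side bar 273 [-3.000000e-04  1.163707e+02] [  9.8 122.9] 116.7
side walls 175 [6.20000e-03 4.42946e+01] [ 16.6 114. ] 44.8
side base 635 [-2.40000e-03  2.14511e+01] [ -6.6 166.9] 21.2
scene house 305 [4.90000e-03 7.09813e+01] [  8.8 119.8] 71.4
scene bar 244 [1.150000e-02 1.138184e+02] [  8.  118.5] 115.7
scene walls 68 [1.95000e-02 4.35291e+01] [ 16.8 113. ] 44.8
scene sill 62 [1.16000e-02 3.68832e+01] [-6.5  5. ] 36.9
scene base 229 [8.00000e-04 2.06056e+01] [ -8.6 163. ] 20.9
```

The cassette is about 0.7° nose-up: the pin end is about 1.4 mm high, most likely held by friction on the pin. I'll press that end of the bar down gently with closed fingers.

apply_moves([
  {"x": 40, "y": 0, "z": 0, "rx": 0, "ry": 0, "rz": 0, "claw": 255},
  {"x": 80, "y": 0, "z": 0, "rx": 0, "ry": 0, "rz": 0, "claw": 255},
  {"x": 104, "y": 0, "z": 0, "rx": 0, "ry": 0, "rz": 0, "claw": 255},
  {"x": 104, "y": 0, "z": 30, "rx": 0, "ry": 0, "rz": 0, "claw": 255},
  {"x": 104, "y": 0, "z": 55, "rx": 0, "ry": 0, "rz": 0, "claw": 255},
  {"x": 104, "y": 0, "z": 75, "rx": 0, "ry": 0, "rz": 0, "claw": 255},
  {"x": 104, "y": 0, "z": 83, "rx": 0, "ry": 0, "rz": 0, "claw": 255},
  {"x": 104, "y": 0, "z": 86, "rx": 0, "ry": 0, "rz": 0, "claw": 255},
  {"x": 104, "y": 0, "z": 86, "rx": 0, "ry": 0, "rz": 0, "claw": 255},
])

```text
time_s: 15.82
position: [0.5472, 0.2816, 0.1461]
tcp_rot: [[0.257, 0.966, 0.001], [0.966, -0.257, 0.0], [0.0, 0.001, -1.0]]
force: [0.1, 0.3, 0.3]
opening: 0.009
grasp_force: 0.0
```

apply_moves([
  {"x": 0, "y": 0, "z": 1.5, "rx": 0, "ry": 0, "rz": 0, "claw": 255},
  {"x": 0, "y": 0, "z": 3, "rx": 0, "ry": 0, "rz": 0, "claw": 255},
  {"x": 0, "y": 0, "z": 4, "rx": 0, "ry": 0, "rz": 0, "claw": 255},
  {"x": 0, "y": 0, "z": 4, "rx": 0, "ry": 0, "rz": 0, "claw": 255},
])

```text
time_s: 16.32
position: [0.5469, 0.2813, 0.1418]
tcp_rot: [[0.257, 0.966, 0.0], [0.966, -0.257, 0.0], [0.0, 0.0, -1.0]]
force: [-0.7, 0.4, -0.1]
opening: 0.003
grasp_force: 0.1
```

apply_moves([
  {"x": 0, "y": 0, "z": 0.7, "rx": 0, "ry": 0, "rz": 0, "claw": 255},
  {"x": 0, "y": 0, "z": 1.2, "rx": 0, "ry": 0, "rz": 0, "claw": 255},
  {"x": 0, "y": 0, "z": 1.2, "rx": 0, "ry": 0, "rz": 0, "claw": 255},
])

```text
time_s: 16.7
position: [0.5472, 0.2817, 0.1408]
tcp_rot: [[0.257, 0.966, 0.001], [0.966, -0.257, 0.001], [0.001, 0.001, -1.0]]
force: [1.0, 1.3, 1.2]
opening: 0.0
grasp_force: 1.0
```

apply_moves([
  {"x": 0, "y": 0, "z": 0.5, "rx": 0, "ry": 0, "rz": 0, "claw": 255},
  {"x": 0, "y": 0, "z": 0.8, "rx": 0, "ry": 0, "rz": 0, "claw": 255},
  {"x": 0, "y": 0, "z": 0.8, "rx": 0, "ry": 0, "rz": 0, "claw": 255},
])

```text
time_s: 17.08
position: [0.5474, 0.2818, 0.1404]
tcp_rot: [[0.257, 0.966, 0.001], [0.966, -0.257, 0.001], [0.001, 0.001, -1.0]]
force: [-0.3, 2.1, 5.9]
opening: 0.004
grasp_force: 2.5
```

apply_moves([
  {"x": 0, "y": 0, "z": 0.4, "rx": 0, "ry": 0, "rz": 0, "claw": 255},
  {"x": 0, "y": 0, "z": 0.7, "rx": 0, "ry": 0, "rz": 0, "claw": 255},
  {"x": 0, "y": 0, "z": 0.7, "rx": 0, "ry": 0, "rz": 0, "claw": 255},
])

```text
time_s: 17.45
position: [0.5474, 0.2818, 0.1404]
tcp_rot: [[0.257, 0.966, 0.002], [0.966, -0.257, 0.001], [0.001, 0.001, -1.0]]
force: [-0.8, 1.2, 8.7]
opening: -0.0
grasp_force: 4.3
```

apply_moves([
  {"x": 0, "y": 0, "z": 0.4, "rx": 0, "ry": 0, "rz": 0, "claw": 255},
  {"x": 0, "y": 0, "z": 0.6, "rx": 0, "ry": 0, "rz": 0, "claw": 255},
  {"x": 0, "y": 0, "z": 0.6, "rx": 0, "ry": 0, "rz": 0, "claw": 255},
])

```text
time_s: 17.82
position: [0.5474, 0.2818, 0.1404]
tcp_rot: [[0.257, 0.966, 0.002], [0.966, -0.257, 0.001], [0.001, 0.002, -1.0]]
force: [-1.7, 1.0, 11.4]
opening: 0.007
grasp_force: 5.7
```

apply_moves([
  {"x": 0, "y": 0, "z": -10, "rx": 0, "ry": 0, "rz": 0, "claw": 255},
  {"x": 0, "y": 0, "z": -40, "rx": 0, "ry": 0, "rz": 0, "claw": 255},
  {"x": -40, "y": 0, "z": -80, "rx": 0, "ry": 0, "rz": 0, "claw": 255},
  {"x": -80, "y": 0, "z": -92, "rx": 0, "ry": 0, "rz": 0, "claw": 255},
  {"x": -104, "y": 0, "z": -92, "rx": 0, "ry": 0, "rz": 0, "claw": 255},
  {"x": -104, "y": 0, "z": -92, "rx": 0, "ry": 0, "rz": 0, "claw": 255},
  {"x": -104, "y": 0, "z": -92, "rx": 0, "ry": 0, "rz": 0, "claw": 255},
])

```text
time_s: 18.7
position: [0.5202, 0.181, 0.2301]
tcp_rot: [[0.257, 0.966, -0.001], [0.966, -0.257, 0.0], [-0.0, -0.001, -1.0]]
force: [0.1, 0.5, 0.1]
opening: 0.007
grasp_force: 0.0
```

```bash
python3 - <<'E'
from h import *
s=read_state();R=s['tcp_rot'];p=s['position'];print(p,s['time_s'])
for n in('wrist','side','scene'):
    im,w=cloud(n);t=(w-p)@R*1000;z=w[...,2]*1000
    if n=='wrist': cv2.imwrite('pics/w8.png',cv2.resize(im[20:290,130:380,::-1],None,fx=2.2,fy=2.2,interpolation=cv2.INTER_CUBIC))
    hsv=cv2.cvtColor(im,cv2.COLOR_RGB2HSV).astype(int); y=t[...,1];x=t[...,0]
    def sl(k,q):
        if q.sum()>20: print(n,k,q.sum(),np.polyfit(x[q],z[q],1).round(4),np.percentile(x[q],[1,99]).round(1),np.median(z[q]).round(1))
    a=(x>-10)&(x<200)
    sl('house',(hsv[...,2]>75)&(z>66)&(z<78)&(abs(y)<19)&(x>8)&(x<122))
    sl('bar',(z>108)&(z<125)&(abs(y)<6)&(x>12)&(x<116))
    sl('rear',(hsv[...,2]>75)&(z>66)&(z<78)&(abs(y)<19))
    sl('sill',(hsv[...,0]>15)&(hsv[...,0]<34)&(hsv[...,1]>110)&(z>33)&(z<41)&(abs(y)<32)&(x>-20)&(x<30))
    sl('base',(z>14)&(z<26)&(abs(y)>38)&(abs(y)<52)&a)
E
```

```text
[0.52019399 0.1810468  0.23014605] 18.7
wrist house 1976 [-7.00000e-04  7.07575e+01] [  9.8 121. ] 70.7
wrist bar 1567 [-1.400000e-03  1.158147e+02] [ 13.4 114.9] 115.7
wrist rear 2078 [-1.60000e-03  7.08024e+01] [  8.6 124.9] 70.7
wrist sill 164 [-0.0428 36.6094] [-5.5  6.3] 36.7
wrist base 3373 [4.00000e-04 2.07517e+01] [ -8.  165.1] 20.7
side house 271 [4.40000e-03 7.09139e+01] [  9.4 120. ] 71.2
side bar 173 [5.000000e-04 1.159998e+02] [ 14.4 114.8] 116.1
side rear 305 [4.60000e-03 7.08456e+01] [  8.4 127.2] 71.2
side base 637 [-2.20000e-03  2.13765e+01] [ -8.  167.5] 21.3
scene house 314 [-4.90000e-03  7.11054e+01] [  9.5 119.9] 71.0
scene bar 116 [-1.350000e-02  1.157685e+02] [ 15.  114.3] 115.4
scene rear 331 [-7.00000e-03  7.12147e+01] [  6.6 153.5] 70.9
scene sill 59 [ 0.0975 37.096 ] [-6.1  5.4] 36.9
scene base 249 [-4.80000e-03  2.06698e+01] [ -7.9 163.1] 20.6
```

The cassette is now flat on the nest floor (slope about 0) and sits against the sill.

```bash
python3 -c "
from rig import hand_in
print(hand_in())"
```

```text
the job is handed in; nothing more can be done
None
```

I handed the job in at about 19 s: by the camera depth readings the cassette lies flat on the nest floor, its rear at the yellow sill and the pin pushed in (not read directly), after I pressed down its pin end, which had stayed about 1.4 mm high on release.

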